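# Slip the slim sanding drum onto the spindle until it clicks

## Task

Put the slimmer of the two yellow rubber sanding drums on the upright spindle of the grey sanding unit: slide it down past the sprung ball until it clicks and sits fully home on the shoulder, then let go. Leave the wide, low drum where it stands.

Things in the scene. Friction and masses are not known exactly. Their poses are not given: they have to be found in the camera images.
- drum_mid (a point): centre (half-way up, on the axis) of the slim drum, a loose yellow rubber sleeve standing upright on the shelf: 48 mm outside diameter, 40 mm high, plain 25 mm bore right through, about 60 g. z is its axis; the same either way up, any yaw. Hold it across its outside, at or a little above half height: the spindle will come up through the bore between the fingers.
- spindle_seat (a point): on the spindle axis, at the top of the 36 mm shoulder disc where the drum must sit; z up. Fixed grey box 200 x 240 x 70 mm high, rocker switch at one corner; shoulder 12 mm above its flat top. Spindle in the middle, 22 mm diameter to 55 mm above this point, then tapered to 8 mm at the tip, 67 mm up, so a drum some 8 mm off is led in. Drum home: its centre is 20 mm above this point.
- detent_ball (a joint): press-in of the sprung ball in the spindle's side, m: 0 = out, 0.007 = end. It stands 4.5 mm proud on the unit's +x side, centre 48 mm above the seat. It stops a drum whose underside is about 52 mm above the seat; a push of about 8 N (up to 15 N off centre) gets past. It then stays pressed 1 to 4.5 mm, and clicks out to 0 over the top rim in the drum's last 4 mm. The drum's weight is not enough.
- wide_drum_mid (a point): centre (half-way up) of the other yellow rubber drum, a bystander to be left alone: wide and low, 66 mm diameter, 34 mm high, with a bore of only 16 mm that does not fit the spindle; loose. Two beech rooks (31 mm foot, 52 mm high) stand by the drums; the four change places, at least 100 mm apart from centre to centre.
Things that resemble listed ones, but are neither listed nor needed, are in the scene too. What is shaped like the part that bears drum_mid but purple is not meant.

How it is judged:
By the outcome, as a careful person would: the job done as asked, in the order asked, and still so for the second after the job is handed in, with the robot touching nothing.
It also fails if it takes over 43 s, if anything falls off the work surface, if the arm or the gripper's body presses on something with over 40 N, if the wrist force passes 120 N, or if a joint passes its speed limit or range.

## Robot

A 6-joint arm with a two-finger parallel gripper is mounted at the origin on the work surface. World frame = base frame: x ahead of the robot, y to its left, z up, the work surface at z = 0. Lengths are in mm, angles in rad, forces in N, time in s.
With the tool pointing down it reaches from about 275 to 825 mm from the base axis. Payload 4.9 kg.
Tool frame: the origin (TCP) lies on the centre line of the jaws, within the pads' length; the fingertips stand 17 mm ahead of it and the grasp point (between the pads) lies 2 mm behind it; y points along the fingers, x is the direction in which the jaws open and shut, and the axes are right-handed (so a half turn about y gives the same grasp; the last joint's range is limited). The gripper opens to 85 mm and grips with 20 to 120 N. Pads are 22 mm wide; open, the fingers measure 114 mm over their backs; the gripper's body (76 mm by 85 mm) begins 54 mm behind the grasp point. The pads swing forward as they close: fully open they stand 13 mm farther back than shut.
Start: joints at [-1.474, 0.326, -0.193, 1.052, 0, 1.437], TCP at [125.827, -535.431, 208.281] pointing down, gripper open.
Joint ranges: [-2.65, 2.65], [-0.97, 1.79], [-1.3, 1.35], [-1.93, 2.1], [-1.47, 1.37], [-3.14, 3.14]. Speed limits (rad/s): [2.57, 2.57, 3.14, 3.14, 3.14, 3.14].

## Interface

Orientations are given as a 3x3 rotation matrix whose columns are the frame's x, y, z axes.
In Python, from rig import get_obs, grab_frame, camera_info, close_job gives the robot as it stands. The module is installed in compiled form; this text tells all that it offers.
- The arm moves only by the tool play_rows, never from a script. Its argument "commands" is a list of rows, each an object of numbers: "rx", "ry", "rz": the turn, a rotation vector about the tool's x, y, z in units of 45 degrees (1.0 is 45 degrees); "x", "y", "z": the shift along the tool's x, y, z in units of 1 m (1.0 is 1 m); "jaw": the closure, from 0 (fully open) to 1 (shut). In form: [{"rx": .., "ry": .., "rz": .., "x": .., "y": .., "z": .., "jaw": ..}, ...]. A call has exactly 8 rows; each row is the pose to reach, as a shift and turn from the pose measured when the call began, along the tool's axes at that moment; what a row does not reach only later rows make up. A row lasts 1/12 s, in which the tool goes at most 41.7 mm and 7.16 degrees, less where a joint would pass 70% of its speed; a pose out of reach is approached as far as the arm can. A call with a number of a shift or a turn outside -1 to 1 is refused whole. A call with a gripper value outside its range is refused whole. The fingers move at their own pace and stop on an object; "squeeze" is the grip in N (left out, the last holds). Time passes only in rows, so rows that repeat a pose let the fingers close, or fill a call up. It gives the time, the measured TCP pose, the force and the opening at its end, in the units of the state.
- get_obs(): the state, without advancing time (a new reading comes with each control period).
- grab_frame(name): name is "side" or "top"; returns (picture, depth): 480x640x3 uint8, red, green, blue; 480x640 float32, mm along the optical axis (not along the pixel's ray), 0 where there is no reading.
- camera_info(name): a dict with "intrinsics" (3x3 intrinsics, pixels), "rvec" (rotation vector, rad) and "tvec" (3), from world to camera coordinates, as OpenCV has them. Camera axes: x right, y down, z forward; pixel columns grow to the right and rows downward; lengths in mm; the calibration is good to about 2 mm. A picture is of the moment at which its call begins. camera_info takes no time and is no camera call.
- close_job(): hands the job in, once; it reports no verdict.
The state is a dict: "clock": time; "joint_positions": joint angles; "qvel": joint speeds; "tau": joint torques, N m; "tool_pos": TCP position; "orientation": TCP orientation; "wrist_force": force on the tool from outside, world axes, zero at the start; "ft_torque": the same for the moment, N m; "gripper_width": opening from 0.0 (shut) to 1.0 (fully open).
Only numpy, scipy, OpenCV 4.12 (cv2) and the standard library are available. Lean on these libraries where they do the work, as an engineer would, in place of code of your own. Each camera call takes 0.05 s, during which the arm holds its last target.

## Working session

There is one attempt and no reset: what is moved stays moved. The work goes in short steps, Python scripts to look and compute and a tool call to move; the robot and the scene stay as the last step left them, time stands still between calls to the robot, and variables do not carry over. Pictures are saved under pics/ and viewed, and the job is handed in when it is done.

Besides the shell and the picture viewer there is one more tool, called after "Call:" by a JSON object that holds its "api" and its "payload", one argument or row to a line. play_rows: Moves the arm, as the interface text tells. Shifts and turns lie within -1 to 1; 1 stands for 1 m of shift or 45 degrees of turn. Its arguments: {"type":"object","properties":{"commands":{"type":"array","items":{"type":"object","properties":{"rx":{"type":"number","minimum":-1,"maximum":1},"ry":{"type":"number","minimum":-1,"maximum":1},"rz":{"type":"number","minimum":-1,"maximum":1},"x":{"type":"number","minimum":-1,"maximum":1},"y":{"type":"number","minimum":-1,"maximum":1},"z":{"type":"number","minimum":-1,"maximum":1},"jaw":{"type":"number"}}}},"squeeze":{"type":"number"}},"required":["commands"]}

```bash
mkdir -p pics; cat > h.py <<'E'
import numpy as np, cv2
from rig import *
def cam(n):
    c=camera_info(n); R=cv2.Rodrigues(np.array(c["rvec"],float))[0]; return np.array(c["intrinsics"],float),R,np.array(c["tvec"],float).ravel()
def unproj(n,u,v,d):
    K,R,t=cam(n); p=np.linalg.inv(K)@np.array([u,v,1.])*d; return R.T@(p-t)
def plane(n,u,v,z):
    K,R,t=cam(n); r=R.T@np.linalg.inv(K)@np.array([u,v,1.]); o=-R.T@t; return o+r*(z-o[2])/r[2]
def cloud(n,D):
    K,R,t=cam(n); v,u=np.mgrid[0:480,0:640]; p=np.stack([u,v,np.ones_like(u)],-1)@np.linalg.inv(K).T*D[...,None]
    return (p-t)@R
E
python3 - <<'E'
from h import *
for n in("top","side"):
    im,d=grab_frame(n); cv2.imwrite(f"pics/{n}0.png",im[...,::-1]); np.savez(f"{n}0.npz",im=im,d=d)
    K,R,t=cam(n); print(n,-R.T@t,R[2])
o=get_obs(); print(o)
E
```

```text
top [ 578.73615178  -55.42556634 1008.08196581] [ 0.03411348  0.02202539 -0.99917524]
side [ 432.46796292 -707.60180824  552.06031668] [ 0.22432985  0.80295749 -0.55220955]
{'clock': 0.1, 'joint_positions': array([-1.47418436e+00,  3.26891824e-01, -1.93454749e-01,  1.05196640e+00,
        1.67752413e-05,  1.43661454e+00]), 'qvel': array([-0.00101123, -0.00147063,  0.00270919, -0.00236341,  0.00133572,
        0.00044257]), 'tau': array([ 7.38166436e-04, -4.44239151e+01,  2.63037837e+01,  7.95476139e-03,
       -5.17518981e-05, -6.25105685e-06]), 'tool_pos': array([ 125.78774279, -534.88228607,  207.57918646]), 'orientation': array([[ 2.28750197e-01, -1.29601197e-04,  9.73485147e-01],
       [-9.73483998e-01,  1.51119050e-03,  2.28750128e-01],
       [-1.50076780e-03, -9.99998850e-01,  2.19520433e-04]]), 'wrist_force': array([ 0.51407025,  0.70564155, -0.75098758]), 'ft_torque': array([ 0.02129164, -0.01244007,  0.00438462]), 'gripper_width': 1.0005995790320716}
```

View pics/top0.png

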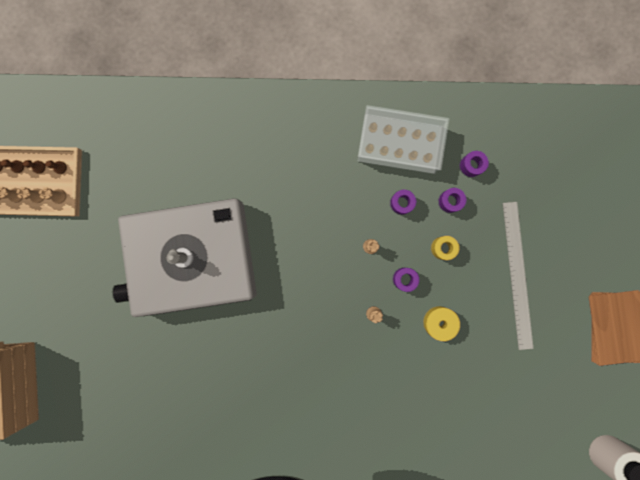

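View pics/side0.png

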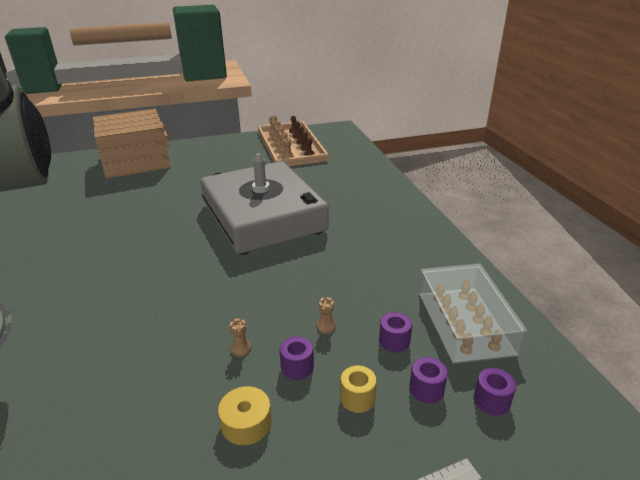

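Candidates for the slim drum: yellow, top (446,248) / side (358,389), small with a large bore, which fits. Yellow, top (442,324) / side (245,415), is the wide drum with the small bore. The four purple rings are decoys. Next I'll measure and check it in an enlarged crop.

```bash
python3 - <<'E'
from h import *
T=np.load("top0.npz");S=np.load("side0.npz")
def mask(im,lo,hi): 
    h=cv2.cvtColor(im,cv2.COLOR_RGB2HSV); return cv2.inRange(h,lo,hi)
for n,F in(("top",T),("side",S)):
    P=cloud(n,F["d"]); ok=F["d"]>0
    m=mask(F["im"],(20,130,60),(33,255,255)); N,L,st,ce=cv2.connectedComponentsWithStats(m)
    for i in range(1,N):
        if st[i,4]<60: continue
        q=P[(L==i)&ok]; print(n,"yellow",ce[i].round(1),st[i],"zmax",np.percentile(q[:,2],[5,50,98]).round(1))
        z=np.percentile(q[:,2],95); tp=q[q[:,2]>z-4]
        (c,r)=cv2.minEnclosingCircle(tp[:,:2].astype(np.float32)); print("  top ring centre",np.round(c,1),"r",round(r,1), "mean",tp.mean(0).round(1))
    # spindle region
    win=(slice(235,285),slice(150,215)) if n=="top" else (slice(145,205),slice(235,290))
    p=P[win][ok[win]]
    for a,b in((66,73),(79,85),(90,130),(130,160)):
        q=p[(p[:,2]>a)&(p[:,2]<b)]
        if len(q)>4: print(n,"z",a,b,len(q),"mean",q.mean(0).round(1),"min",q.min(0).round(1),"max",q.max(0).round(1))
    w2=P[(slice(190,330),slice(110,260)) if n=="top" else (slice(145,260),slice(190,340))]
    q=w2[(w2[...,2]>60)&(w2[...,2]<78)]; b=cv2.minAreaRect(q[:,:2].astype(np.float32)); print(n,"box",b,np.median(q[:,2]))
im=np.hstack([cv2.resize(T["im"][220:350,340:480],None,fx=2.8,fy=2.8,interpolation=2),cv2.resize(S["im"][330:460,200:340+60],None,fx=2,fy=2.8,interpolation=2)]);cv2.imwrite("pics/crop1.png",im[...,::-1])
cv2.imwrite("pics/crop2.png",np.hstack([cv2.resize(T["im"][230:290,140:220],(400,300),interpolation=2),cv2.resize(S["im"][145:205,220:300],(400,300),interpolation=2)])[...,::-1])
E
```

```text
top yellow [445.  247.7] [431 236  29  24 470] zmax [ 1.9 39.  43.2]
  top ring centre [ 601.9 -283. ] r 24.0 mean [ 602.1 -283.4   40.4]
top yellow [441.5 323.3] [424 307  36  34 961] zmax [10.5 33.5 37.6]
  top ring centre [ 451.2 -279.4] r 32.6 mean [ 451.3 -279.4   34.7]
top z 66 73 2408 mean [564.7 229.7  70.8] min [516.8 166.5  66.1] max [614.4 295.   73. ]
top z 79 85 123 mean [570.6 221.9  82.3] min [553.3 210.1  79.3] max [587.8 238.2  84.7]
top z 90 130 79 mean [570.2 219.5 110.9] min [559.4 216.3  90.1] max [583.4 226.3 129.5]
top z 130 160 147 mean [571.8 225.6 141.8] min [559.9 216.4 130.2] max [585.1 238.9 152.6]
top box ((570.4046020507812, 227.39706420898438), (200.27276611328125, 239.4102020263672), 10.009087562561035) 70.58668181401089
side yellow [357.7 388.5] [ 341  366   35   47 1416] zmax [ 5.4 32.4 40. ]
  top ring centre [ 602.2 -285.7] r 24.6 mean [ 600.9 -287.5   38.4]
side yellow [244.6 415.2] [ 218  386   53   59 2511] zmax [ 6.1 31.9 34.3]
  top ring centre [ 451.4 -282.6] r 33.9 mean [ 450.1 -284.1   32.5]
side z 66 73 1808 mean [578.7 241.7  68.9] min [509.2 147.5  66.1] max [650.1 351.7  72.9]
side z 79 85 73 mean [567.8 218.4  81.2] min [551.7 206.   79.1] max [586.2 239.7  85. ]
side z 90 130 197 mean [568.5 218.  110.8] min [558.4 210.7  90.1] max [582.2 228.4 129.7]
side z 130 160 100 mean [569.2 220.4 138.1] min [558.6 212.6 130.1] max [583.5 231.2 148.4]
side box ((568.46142578125, 223.76119995117188), (198.8265838623047, 242.18441772460938), 10.219722747802734) 68.43731610586858
```

View pics/crop1.png

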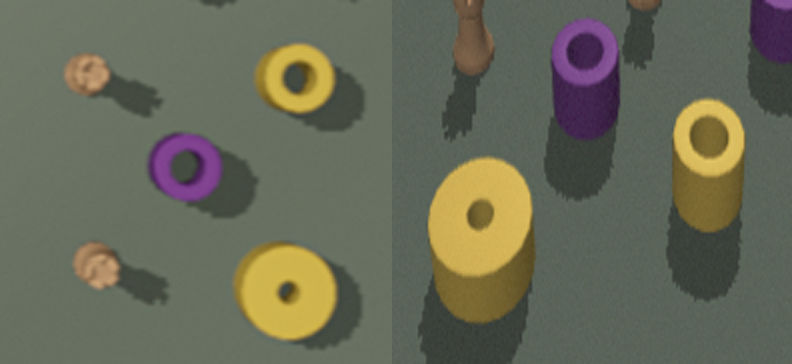

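View pics/crop2.png

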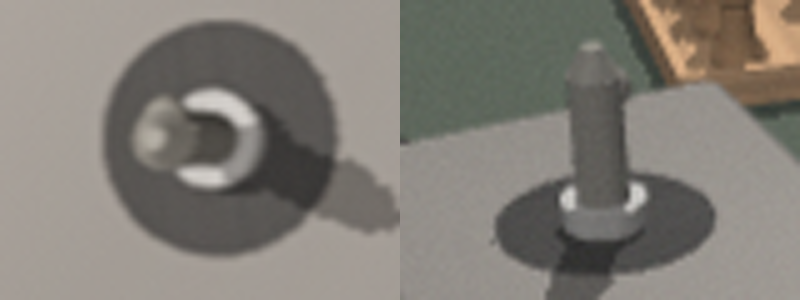

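```bash
cat >> h.py <<'E'
def go(x,y,z,yaw=None):
    o=get_obs(); R=o["orientation"]; print("t",round(o["clock"],2),"pos",o["tool_pos"].round(1),"F",o["wrist_force"].round(1),"w",round(o["gripper_width"],3),"j",o["joint_positions"].round(2))
    Y=np.arctan2(R[1,0],R[0,0]); yaw=Y if yaw is None else yaw
    Rt=np.array([[np.cos(yaw),0,0],[np.sin(yaw),0,0],[0,-1,0]]); Rt[:,2]=np.cross(Rt[:,0],Rt[:,1])
    rv=cv2.Rodrigues(R.T@Rt)[0].ravel()
    print("shift",(R.T@(np.array([x,y,z])-o["tool_pos"])/1000).round(4),"turn",(rv/(np.pi/4)).round(4),"yaw",round(Y,3))
E
python3 - <<'E'
from h import *
go(602,-284.5,150)
for n,l in(("top",[(172,257,149),(184,257.6,70)]),("side",[(258.4,154,149),(261,189.4,70)])):
    for a in l: print(n,plane(n,*a).round(1))
for n in("top","side"):
    F=np.load(n+"0.npz"); P=cloud(n,F["d"]); g=F["im"].mean(-1)
    m=((g<105)&(abs(P[...,2]-70)<5)).astype(np.uint8)
    m[:, :150 if n=="top" else 232]=0; m[:,220 if n=="top" else 290:]=0
    q=P[m>0];q=q[(abs(q[:,0]-570)<52)&(abs(q[:,1]-226)<52)]; print(n,len(q),q.min(0),q.max(0),cv2.minEnclosingCircle(q[:,:2].astype(np.float32)))
E
```

```text
t 0.1 pos [ 125.8 -534.9  207.6] F [ 0.5  0.7 -0.8] w 1.001 j [-1.47  0.33 -0.19  1.05  0.    1.44]
shift [-0.1347  0.0579  0.5208] turn [-0.0003 -0.     -0.0019] yaw -1.34
top [570.7 224.4 149. ]
top [569.4 226.8  70. ]
side [570.3 222.5 149. ]
side [569.7 222.9  70. ]
top 1247 [526.08722431 181.35493519  66.29813323] [613.20443379 271.80586777  74.94057884] ((569.7493286132812, 225.7072296142578), 46.423587799072266)
side 558 [524.45695711 174.49356513  66.78761007] [615.22625825 272.67728335  74.85795905] ((563.1116943359375, 223.75601196289062), 55.42671203613281)
```

Call:
{"api": "play_rows", "payload": {
  "commands": [
    {"x": -0.135,"y": 0.058,"z": 0.521,"jaw": 0},
    {"x": -0.135,"y": 0.058,"z": 0.521,"jaw": 0},
    {"x": -0.135,"y": 0.058,"z": 0.521,"jaw": 0},
    {"x": -0.135,"y": 0.058,"z": 0.521,"jaw": 0},
    {"x": -0.135,"y": 0.058,"z": 0.521,"jaw": 0},
    {"x": -0.135,"y": 0.058,"z": 0.521,"jaw": 0},
    {"x": -0.135,"y": 0.058,"z": 0.521,"jaw": 0},
    {"x": -0.135,"y": 0.058,"z": 0.521,"jaw": 0}
  ],
  "squeeze": 60
}}

```text
validation failed for argument at $.co...
```

```bash
python3 -c "
from h import *
go(602,-284.5,130)"
```

```text
t 0.1 pos [ 125.8 -534.9  207.6] F [ 0.5  0.7 -0.8] w 1.001 j [-1.47  0.33 -0.19  1.05  0.    1.44]
shift [-0.1347  0.0779  0.5208] turn [-0.0003 -0.     -0.0019] yaw -1.34
```

Call:
{"api": "play_rows", "payload": {
  "commands": [
    {"rx": 0,"ry": 0,"rz": 0,"x": -0.135,"y": 0.058,"z": 0.521,"jaw": 0},
    {"rx": 0,"ry": 0,"rz": 0,"x": -0.135,"y": 0.058,"z": 0.521,"jaw": 0},
    {"rx": 0,"ry": 0,"rz": 0,"x": -0.135,"y": 0.058,"z": 0.521,"jaw": 0},
    {"rx": 0,"ry": 0,"rz": 0,"x": -0.135,"y": 0.058,"z": 0.521,"jaw": 0},
    {"rx": 0,"ry": 0,"rz": 0,"x": -0.135,"y": 0.058,"z": 0.521,"jaw": 0},
    {"rx": 0,"ry": 0,"rz": 0,"x": -0.135,"y": 0.058,"z": 0.521,"jaw": 0},
    {"rx": 0,"ry": 0,"rz": 0,"x": -0.135,"y": 0.058,"z": 0.521,"jaw": 0},
    {"rx": 0,"ry": 0,"rz": 0,"x": -0.135,"y": 0.058,"z": 0.521,"jaw": 0}
  ],
  "squeeze": 60
}}

```text
clock: 0.77
tool_pos: [420.3, -379.3, 171.9]
orientation: [[0.229, -0.001, 0.973], [-0.973, 0.002, 0.229], [-0.002, -1.0, -0.0]]
wrist_force: [0.3, -1.3, -0.6]
gripper_width: 1.0
```

```bash
python3 -c "
from h import *
go(602,-284.5,130)"
```

```text
t 0.77 pos [ 420.3 -379.3  171.9] F [ 0.3 -1.3 -0.6] w 1.0 j [-0.86  0.38 -0.21  0.98  0.    2.05]
shift [-0.0506  0.042   0.1985] turn [ 0.0001  0.     -0.0025] yaw -1.34
```

Call:
{"api": "play_rows", "payload": {
  "commands": [
    {"rx": 0,"ry": 0,"rz": 0,"x": -0.0506,"y": 0.042,"z": 0.1985,"jaw": 0},
    {"rx": 0,"ry": 0,"rz": 0,"x": -0.0506,"y": 0.042,"z": 0.1985,"jaw": 0},
    {"rx": 0,"ry": 0,"rz": 0,"x": -0.0506,"y": 0.042,"z": 0.1985,"jaw": 0},
    {"rx": 0,"ry": 0,"rz": 0,"x": -0.0506,"y": 0.042,"z": 0.1985,"jaw": 0},
    {"rx": 0,"ry": 0,"rz": 0,"x": -0.0506,"y": 0.042,"z": 0.1985,"jaw": 0},
    {"rx": 0,"ry": 0,"rz": 0,"x": -0.0506,"y": 0.042,"z": 0.1985,"jaw": 0},
    {"rx": 0,"ry": 0,"rz": 0,"x": -0.0506,"y": 0.042,"z": 0.1985,"jaw": 0},
    {"rx": 0,"ry": 0,"rz": 0,"x": -0.0506,"y": 0.042,"z": 0.1985,"jaw": 0}
  ]
}}

```text
clock: 1.43
tool_pos: [601.2, -284.2, 129.2]
orientation: [[0.229, -0.002, 0.973], [-0.973, 0.002, 0.229], [-0.003, -1.0, -0.002]]
wrist_force: [0.2, 0.5, 0.8]
gripper_width: 0.995
```

```bash
python3 - <<'E'
from h import *
go(602,-284.5,22)
for n in("top","side"):
    im,d=grab_frame(n); cv2.imwrite(f"pics/{n}1.png",im[...,::-1])
E
```

```text
t 1.43 pos [ 601.2 -284.2  129.2] F [0.2 0.5 0.8] w 0.995 j [-0.55  0.6   0.03  1.01  0.    2.36]
shift [0.0008 0.1072 0.0009] turn [ 0.0023  0.     -0.0037] yaw -1.339
```

View pics/side1.png

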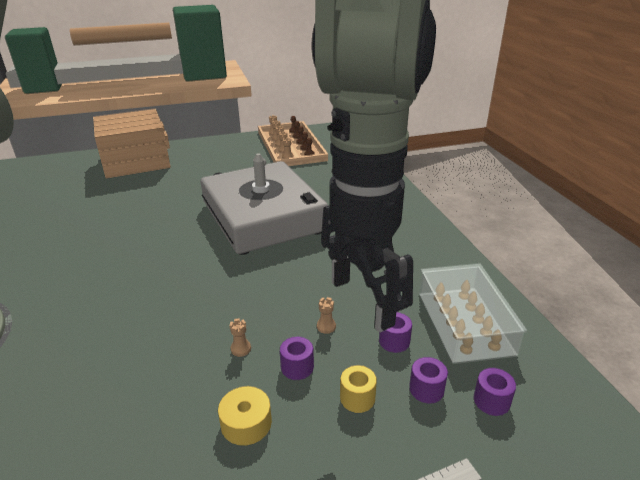

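The side view shows the open jaws centred above the slim drum at (358,389), with the neighbouring rings clear. Descending.

Call:
{"api": "play_rows", "payload": {
  "commands": [
    {"rx": 0,"ry": 0,"rz": 0,"x": 0.001,"y": 0.03,"z": 0.001,"jaw": 0},
    {"rx": 0,"ry": 0,"rz": 0,"x": 0.001,"y": 0.06,"z": 0.001,"jaw": 0},
    {"rx": 0,"ry": 0,"rz": 0,"x": 0.001,"y": 0.08,"z": 0.001,"jaw": 0},
    {"rx": 0,"ry": 0,"rz": 0,"x": 0.001,"y": 0.095,"z": 0.001,"jaw": 0},
    {"rx": 0,"ry": 0,"rz": 0,"x": 0.001,"y": 0.107,"z": 0.001,"jaw": 0},
    {"rx": 0,"ry": 0,"rz": 0,"x": 0.001,"y": 0.107,"z": 0.001,"jaw": 0},
    {"rx": 0,"ry": 0,"rz": 0,"x": 0.001,"y": 0.107,"z": 0.001,"jaw": 0},
    {"rx": 0,"ry": 0,"rz": 0,"x": 0.001,"y": 0.107,"z": 0.001,"jaw": 0}
  ]
}}

```text
clock: 2.2
tool_pos: [602.4, -287.0, 24.6]
orientation: [[0.226, 0.001, 0.974], [-0.974, 0.001, 0.226], [-0.0, -1.0, 0.001]]
wrist_force: [0.7, 0.6, 0.7]
gripper_width: 1.005
```

```bash
python3 - <<'E'
from h import *
go(602,-284.5,22)
a=[cv2.resize(grab_frame("top")[0][190:310,380:520],(400,343)),cv2.resize(grab_frame("side")[0][300:440,280:440],(400,343))]
cv2.imwrite("pics/pre.png",np.hstack(a)[...,::-1])
E
```

```text
t 2.2 pos [ 602.4 -287.    24.6] F [0.7 0.6 0.7] w 1.005 j [-0.56  0.7  -0.08  0.8   0.    2.36]
shift [-0.0025  0.0026  0.0002] turn [-0.0011 -0.     -0.0006] yaw -1.342
```

View pics/pre.png

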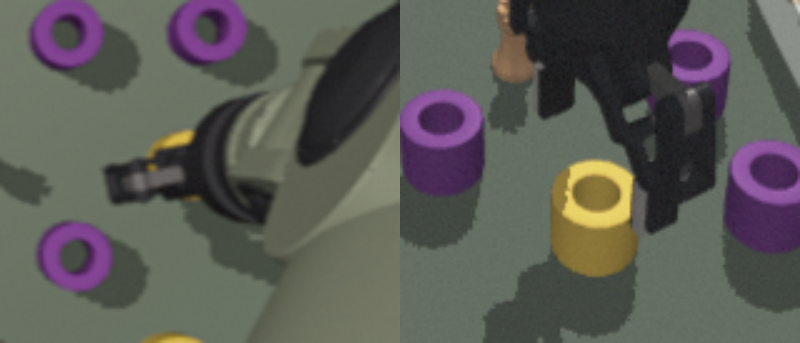

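```bash
python3 - <<'E'
from h import *
K,R,t=cam("side")
c=np.array([602.4,-287,0]);x=np.array([.226,-.974,0])
for nm,p in(("L",c-42.5*x),("R",c+42.5*x),("drumtop",np.array([602,-284.5,40])),("zL",None)):
    for z in((7,20) if nm!="drumtop" else (40,)):
        if p is None: continue
        q=p.copy();q[2]=z; w=K@(R@q+t); w=w[:2]/w[2]; print(nm,z,w.round(1),"crop",((w[0]-280)*2.5+400).round(),((w[1]-300)*2.45).round())
E
```

```text
L 7 [341.8 374.2] crop 554.0 182.0
L 20 [341.9 367.8] crop 555.0 166.0
R 7 [376.2 418.5] crop 640.0 290.0
R 20 [376.7 411.9] crop 642.0 274.0
drumtop 40 [358.1 377.2] crop 595.0 189.0
```

```bash
python3 - <<'E'
from h import *
im,d=grab_frame("side"); P=cloud("side",d); g=im.astype(int)
np.savez("s2.npz",im=im,d=d)
dark=(g.max(-1)<75)&(d>0)
x=np.array([.226,-.974]);z=np.array([.974,.226])
rel=P[...,:2]-np.array([602.4,-287]); a=rel@x; b=rel@z
m=dark&(P[...,2]>8)&(P[...,2]<80)&(abs(b)<20)&(abs(a)<70)
for nm,s in(("R(+)",m&(a>20)),("L(-)",m&(a<-20))):
    q=P[s]; 
    if len(q): print(nm,len(q),"a",np.percentile(a[s],[2,50,98]).round(1),"b",np.percentile(b[s],[2,50,98]).round(1),"z",np.percentile(q[:,2],[1,5,50]).round(1))
h=cv2.cvtColor(im,cv2.COLOR_RGB2HSV); m=(cv2.inRange(h,(20,130,60),(33,255,255))>0)&(d>0)&(P[...,0]>550)
q=P[m&(abs(P[...,2]-38)<4)]; print("drum top",q.min(0),q.max(0), cv2.minEnclosingCircle(q[:,:2].astype(np.float32)))
E
```

```text
R(+) 82 a [46.3 54.6 56.1] b [-7.9 -2.4  6.8] z [66.  68.5 73.7]
L(-) 152 a [-45.1 -43.7 -42.1] b [-10.4   0.2  11.1] z [60.  61.7 70.4]
drum top [ 577.67009465 -310.23123754   34.06665513] [ 623.44587578 -261.41801899   41.05105942] ((601.505126953125, -285.8226318359375), 24.484638214111328)
```

```bash
python3 - <<'E'
from h import *
F=np.load("s2.npz");d=F["d"];P=cloud("side",d)
# right finger column & left finger column profile
for u in (340,345,375,380,385,390):
    print(u,[(v,*P[v,u].round(0).astype(int),*F["im"][v,u]) for v in range(325 if u<350 else 345,408,5)])
print(get_obs()["tool_pos"])
E
```

```text
340 [(325, np.int64(589), np.int64(-245), np.int64(101), np.uint8(34), np.uint8(34), np.uint8(36)), (330, np.int64(589), np.int64(-245), np.int64(92), np.uint8(35), np.uint8(32), np.uint8(32)), (335, np.int64(589), np.int64(-245), np.int64(83), np.uint8(26), np.uint8(24), np.uint8(27)), (340, np.int64(590), np.int64(-244), np.int64(73), np.uint8(32), np.uint8(33), np.uint8(34)), (345, np.int64(589), np.int64(-246), np.int64(65), np.uint8(28), np.uint8(26), np.uint8(28)), (350, np.int64(608), np.int64(-191), np.int64(-3), np.uint8(103), np.uint8(112), np.uint8(101)), (355, np.int64(604), np.int64(-202), np.int64(-2), np.uint8(105), np.uint8(114), np.uint8(101)), (360, np.int64(602), np.int64(-211), np.int64(-2), np.uint8(102), np.uint8(112), np.uint8(101)), (365, np.int64(598), np.int64(-221), np.int64(-1), np.uint8(103), np.uint8(111), np.uint8(100)), (370, np.int64(596), np.int64(-229), np.int64(-3), np.uint8(103), np.uint8(112), np.uint8(100)), (375, np.int64(592), np.int64(-241), np.int64(0), np.uint8(99), np.uint8(109), np.uint8(95)), (380, np.int64(579), np.int64(-280), np.int64
[... 6451 characters left out ...]
nt64(610), np.int64(-360), np.int64(122), np.uint8(29), np.uint8(29), np.uint8(31)), (380, np.int64(610), np.int64(-360), np.int64(114), np.uint8(38), np.uint8(37), np.uint8(39)), (385, np.int64(621), np.int64(-340), np.int64(80), np.uint8(31), np.uint8(31), np.uint8(35)), (390, np.int64(650), np.int64(-284), np.int64(-2), np.uint8(74), np.uint8(80), np.uint8(73)), (395, np.int64(647), np.int64(-291), np.int64(-3), np.uint8(102), np.uint8(110), np.uint8(99)), (400, np.int64(644), np.int64(-299), np.int64(-3), np.uint8(103), np.uint8(111), np.uint8(98)), (405, np.int64(640), np.int64(-308), np.int64(-2), np.uint8(102), np.uint8(113), np.uint8(100))]
[ 602.75829154 -286.64467445   24.66889197]
```

```bash
python3 - <<'E'
from h import *
K,R,t=cam("side")
for z in(125,150,165,180):
    q=np.array([611.,-326,z]);w=K@(R@q+t);print(z,(w[:2]/w[2]).round(1))
im,d=grab_frame("side");cv2.imwrite("pics/side3.png",im[...,::-1]);go(602,-284.5,14)
E
```

```text
125 [379.9 351.7]
150 [381.1 335.9]
165 [381.9 326. ]
180 [382.7 315.9]
t 2.4 pos [ 602.6 -286.5   24.4] F [-0.6 -0.3  0.4] w 0.999 j [-0.55  0.7  -0.08  0.8   0.    2.36]
shift [-0.0021  0.0104 -0.0002] turn [-0.001  -0.     -0.0007] yaw -1.342
```

View pics/side3.png

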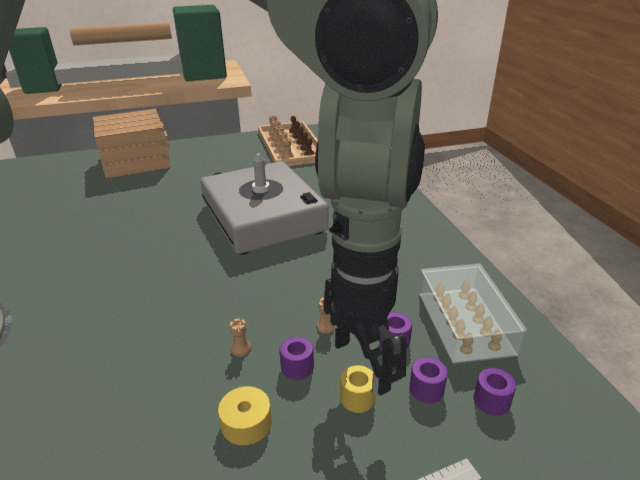

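The view and depth agree that the fingertips are at about z 60, roughly 40 mm higher than the reported TCP implies. The same offset shows at the higher pose, and x and y agree. The cameras get the table, drum and box heights right, so I trust them for z. I'll go down in watched steps.

Call:
{"api": "play_rows", "payload": {
  "commands": [
    {"rx": 0,"ry": 0,"rz": 0,"x": -0.001,"y": 0.007,"z": 0,"jaw": 0},
    {"rx": 0,"ry": 0,"rz": 0,"x": -0.001,"y": 0.014,"z": 0,"jaw": 0},
    {"rx": 0,"ry": 0,"rz": 0,"x": -0.001,"y": 0.02,"z": 0,"jaw": 0},
    {"rx": 0,"ry": 0,"rz": 0,"x": -0.001,"y": 0.025,"z": 0,"jaw": 0},
    {"rx": 0,"ry": 0,"rz": 0,"x": -0.001,"y": 0.025,"z": 0,"jaw": 0},
    {"rx": 0,"ry": 0,"rz": 0,"x": -0.001,"y": 0.025,"z": 0,"jaw": 0},
    {"rx": 0,"ry": 0,"rz": 0,"x": -0.001,"y": 0.025,"z": 0,"jaw": 0},
    {"rx": 0,"ry": 0,"rz": 0,"x": -0.001,"y": 0.025,"z": 0,"jaw": 0}
  ]
}}

```text
clock: 3.07
tool_pos: [602.6, -285.6, -0.4]
orientation: [[0.227, 0.001, 0.974], [-0.974, 0.0, 0.227], [-0.0, -1.0, 0.001]]
wrist_force: [0.4, 0.6, 0.2]
gripper_width: 0.999
```

```bash
python3 - <<'E'
from h import *
go(602,-284.5,14)
im,d=grab_frame("side");P=cloud("side",d);np.savez("s4.npz",im=im,d=d)
cv2.imwrite("pics/side4.png",cv2.resize(im[310:450,280:440],(640,560))[...,::-1])
for u in(345,378,382):print(u,[(v,*map(int,P[v,u])) for v in range(345,425,5)])
E
```

```text
t 3.07 pos [ 6.026e+02 -2.856e+02 -4.000e-01] F [0.4 0.6 0.2] w 0.999 j [-0.55  0.72 -0.1   0.75  0.    2.36]
shift [-0.0013 -0.0144 -0.0004] turn [-0.0014 -0.     -0.0003] yaw -1.342
345 [(345, 598, -240, 57), (350, 597, -241, 49), (355, 597, -242, 40), (360, 608, -214, 0), (365, 604, -224, 0), (370, 589, -266, 38), (375, 587, -275, 38), (380, 584, -282, 38), (385, 582, -290, 37), (390, 580, -294, 33), (395, 580, -296, 25), (400, 580, -296, 16), (405, 579, -298, 8), (410, 580, -296, -3), (415, 577, -306, 0), (420, 574, -314, 0)]
378 [(345, 608, -324, 134), (350, 608, -326, 129), (355, 658, -219, 0), (360, 655, -227, -1), (365, 610, -323, 100), (370, 647, -245, -1), (375, 644, -254, -1), (380, 608, -333, 85), (385, 605, -339, 84), (390, 604, -342, 79), (395, 607, -337, 64), (400, 608, -337, 54), (405, 608, -338, 47), (410, 621, -311, 0), (415, 619, -317, -2), (420, 616, -325, -1)]
382 [(345, 613, -325, 135), (350, 609, -335, 137), (355, 609, -335, 129), (360, 603, -348, 135), (365, 604, -348, 127), (370, 604, -348, 119), (375, 605, -348, 111), (380, 604, -350, 105), (385, 605, -350, 96), (390, 605, -352, 90), (395, 604, -353, 84), (400, 611, -341, 58), (405, 612, -340, 47), (410, 626, -312, 0), (415, 623, -320, 0), (420, 620, -327, 0)]
```

View pics/side4.png

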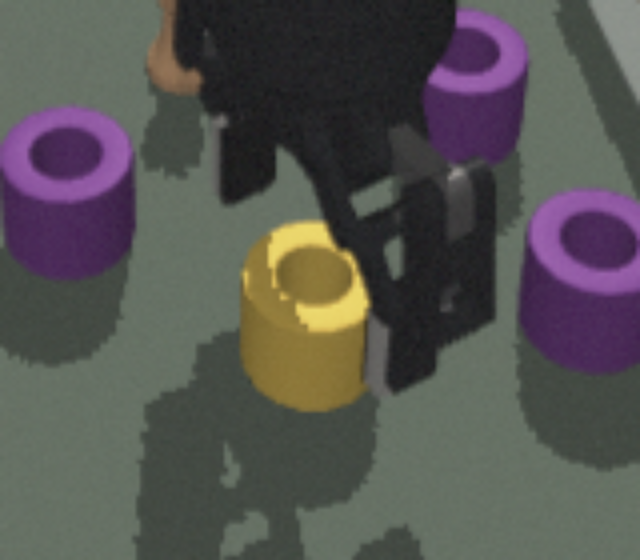

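The side crop shows tips just at drum-top level, with the drum between the jaws and no force. Another 22 mm.

Call:
{"api": "play_rows", "payload": {
  "commands": [
    {"rx": 0,"ry": 0,"rz": 0,"x": -0.001,"y": 0.006,"z": 0,"jaw": 0},
    {"rx": 0,"ry": 0,"rz": 0,"x": -0.001,"y": 0.012,"z": 0,"jaw": 0},
    {"rx": 0,"ry": 0,"rz": 0,"x": -0.001,"y": 0.018,"z": 0,"jaw": 0},
    {"rx": 0,"ry": 0,"rz": 0,"x": -0.001,"y": 0.022,"z": 0,"jaw": 0},
    {"rx": 0,"ry": 0,"rz": 0,"x": -0.001,"y": 0.022,"z": 0,"jaw": 0},
    {"rx": 0,"ry": 0,"rz": 0,"x": -0.001,"y": 0.022,"z": 0,"jaw": 0},
    {"rx": 0,"ry": 0,"rz": 0,"x": -0.001,"y": 0.022,"z": 0,"jaw": 0},
    {"rx": 0,"ry": 0,"rz": 0,"x": -0.001,"y": 0.022,"z": 0,"jaw": 0}
  ]
}}

```text
clock: 3.78
tool_pos: [602.8, -284.9, -22.0]
orientation: [[0.227, 0.002, 0.974], [-0.974, 0.0, 0.227], [0.0, -1.0, 0.002]]
wrist_force: [-0.6, 0.1, 0.2]
gripper_width: 0.997
```

```bash
python3 - <<'E'
from h import *
go(602,-284.5,14)
im,d=grab_frame("side");P=cloud("side",d);np.savez("s5.npz",im=im,d=d)
cv2.imwrite("pics/side5.png",cv2.resize(im[310:450,280:440],(640,560))[...,::-1])
for u in(344,378,382):print(u,[(v,*map(int,P[v,u])) for v in range(350,430,4)])
E
```

```text
t 3.78 pos [ 602.8 -284.9  -22. ] F [-0.6  0.1  0.2] w 0.997 j [-0.55  0.75 -0.11  0.71  0.    2.36]
shift [-0.0005 -0.036  -0.0006] turn [-0.0021  0.      0.0004] yaw -1.342
344 [(350, 596, -241, 49), (354, 596, -242, 43), (358, 597, -241, 33), (362, 597, -241, 25), (366, 597, -241, 18), (370, 600, -232, 0), (374, 586, -272, 38), (378, 584, -279, 38), (382, 582, -285, 38), (386, 580, -291, 38), (390, 578, -295, 35), (394, 579, -294, 26), (398, 579, -295, 18), (402, 579, -294, 10), (406, 579, -295, 4), (410, 578, -297, -1), (414, 576, -304, -1), (418, 574, -309, -1), (422, 572, -316, 0), (426, 570, -321, -1)]
378 [(350, 610, -320, 122), (354, 612, -317, 112), (358, 609, -324, 114), (362, 608, -328, 111), (366, 608, -329, 105), (370, 647, -246, 0), (374, 613, -320, 80), (378, 603, -342, 100), (382, 639, -267, 0), (386, 636, -273, 0), (390, 634, -279, -2), (394, 607, -337, 65), (398, 606, -339, 61), (402, 607, -338, 53), (406, 607, -340, 47), (410, 608, -339, 38), (414, 608, -339, 30), (418, 609, -338, 22), (422, 614, -328, -1), (426, 612, -333, -1)]
382 [(350, 617, -317, 117), (354, 432, -707, 552), (358, 614, -326, 114), (362, 611, -332, 114), (366, 610, -336, 112), (370, 605, -346, 117), (374, 605, -348, 113), (378, 605, -348, 106), (382, 605, -349, 101), (386, 606, -349, 93), (390, 605, -351, 90), (394, 606, -350, 81), (398, 605, -352, 77), (402, 606, -351, 68), (406, 605, -355, 66), (410, 613, -339, 36), (414, 615, -336, 25), (418, 621, -324, 0), (422, 619, -330, 0), (426, 617, -335, -1)]
```

View pics/side5.png

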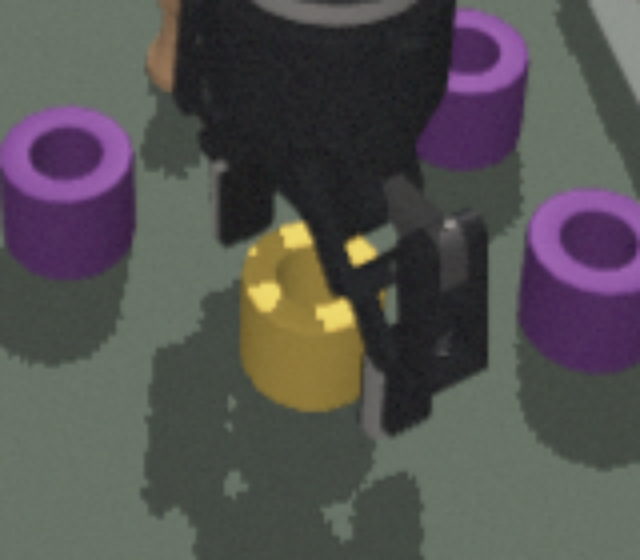

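Tips are now at about z 16 on both sides of the drum. Closing.

Call:
{"api": "play_rows", "payload": {
  "commands": [
    {"rx": 0,"ry": 0,"rz": 0,"x": 0,"y": 0,"z": 0,"jaw": 0.3},
    {"rx": 0,"ry": 0,"rz": 0,"x": 0,"y": 0,"z": 0,"jaw": 0.4},
    {"rx": 0,"ry": 0,"rz": 0,"x": 0,"y": 0,"z": 0,"jaw": 1},
    {"rx": 0,"ry": 0,"rz": 0,"x": 0,"y": 0,"z": 0,"jaw": 1},
    {"rx": 0,"ry": 0,"rz": 0,"x": 0,"y": 0,"z": 0,"jaw": 1},
    {"rx": 0,"ry": 0,"rz": 0,"x": 0,"y": 0,"z": 0,"jaw": 1},
    {"rx": 0,"ry": 0,"rz": 0,"x": 0,"y": 0,"z": 0,"jaw": 1},
    {"rx": 0,"ry": 0,"rz": 0,"x": 0,"y": 0,"z": 0,"jaw": 1}
  ],
  "squeeze": 60
}}

```text
clock: 4.5
tool_pos: [603.2, -285.1, -21.4]
orientation: [[0.227, 0.003, 0.974], [-0.974, -0.0, 0.227], [0.001, -1.0, 0.002]]
wrist_force: [0.2, -0.0, 4.3]
gripper_width: 0.541
```

```bash
python3 - <<'E'
from h import *
go(602,-284.5,100)
im,d=grab_frame("side");P=cloud("side",d);np.savez("s6.npz",im=im,d=d)
cv2.imwrite("pics/side6.png",cv2.resize(im[310:450,280:440],(640,560))[...,::-1])
E
```

```text
t 4.5 pos [ 603.2 -285.1  -21.4] F [ 0.2 -0.   4.3] w 0.541 j [-0.55  0.75 -0.11  0.71  0.    2.36]
shift [-0.0007 -0.1214 -0.0008] turn [-0.0031  0.      0.0013] yaw -1.342
```

View pics/side6.png

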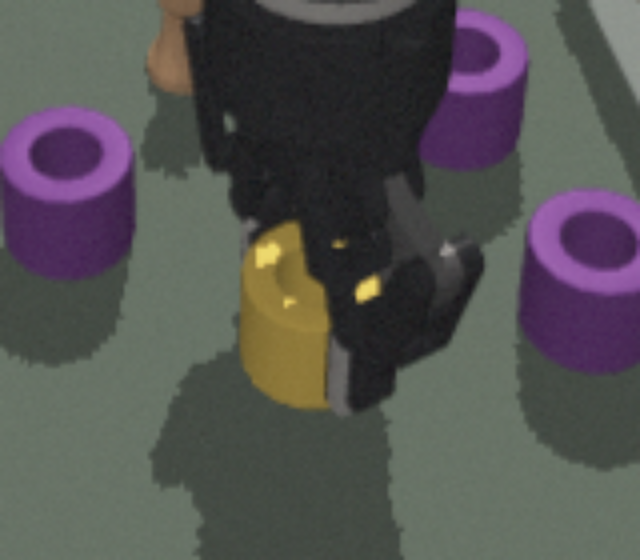

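Width 0.54 × 85 ≈ 46 mm, so the drum is held. Lifting.

Call:
{"api": "play_rows", "payload": {
  "commands": [
    {"rx": 0,"ry": 0,"rz": 0,"x": 0,"y": -0.01,"z": 0,"jaw": 1},
    {"rx": 0,"ry": 0,"rz": 0,"x": 0,"y": -0.03,"z": 0,"jaw": 1},
    {"rx": 0,"ry": 0,"rz": 0,"x": 0,"y": -0.06,"z": 0,"jaw": 1},
    {"rx": 0,"ry": 0,"rz": 0,"x": 0,"y": -0.09,"z": 0,"jaw": 1},
    {"rx": 0,"ry": 0,"rz": 0,"x": 0,"y": -0.12,"z": 0,"jaw": 1},
    {"rx": 0,"ry": 0,"rz": 0,"x": 0,"y": -0.15,"z": 0,"jaw": 1},
    {"rx": 0,"ry": 0,"rz": 0,"x": 0,"y": -0.17,"z": 0,"jaw": 1},
    {"rx": 0,"ry": 0,"rz": 0,"x": 0,"y": -0.18,"z": 0,"jaw": 1}
  ]
}}

```text
clock: 5.22
tool_pos: [603.8, -285.7, 162.3]
orientation: [[0.227, 0.006, 0.974], [-0.974, -0.003, 0.227], [0.004, -1.0, 0.005]]
wrist_force: [1.1, 0.2, -0.2]
gripper_width: 0.541
```

```bash
python3 - <<'E'
from h import *
go(570,224.3,170,-0.9)
im,d=grab_frame("side")
cv2.imwrite("pics/side7.png",im[...,::-1])
E
```

```text
t 5.22 pos [ 603.8 -285.7  162.3] F [ 1.1  0.2 -0.2] w 0.541 j [-0.55  0.57  0.07  1.07  0.    2.36]
shift [-0.5043 -0.0092  0.083 ] turn [-0.0055 -0.5622  0.0065] yaw -1.342
```

View pics/side7.png

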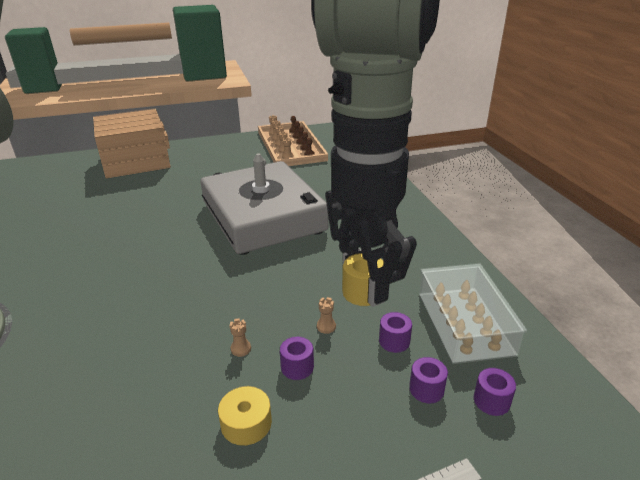

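The drum is held at (360,278), well clear of the table. Moving across to the unit.

Call:
{"api": "play_rows", "payload": {
  "commands": [
    {"rx": -0.005,"ry": -0.1,"rz": 0.005,"x": -0.03,"y": -0.01,"z": 0.005,"jaw": 1},
    {"rx": -0.005,"ry": -0.15,"rz": 0.005,"x": -0.06,"y": -0.01,"z": 0.01,"jaw": 1},
    {"rx": -0.005,"ry": -0.2,"rz": 0.005,"x": -0.09,"y": -0.01,"z": 0.015,"jaw": 1},
    {"rx": -0.005,"ry": -0.25,"rz": 0.005,"x": -0.12,"y": -0.01,"z": 0.02,"jaw": 1},
    {"rx": -0.005,"ry": -0.3,"rz": 0.005,"x": -0.15,"y": -0.01,"z": 0.025,"jaw": 1},
    {"rx": -0.005,"ry": -0.35,"rz": 0.005,"x": -0.18,"y": -0.01,"z": 0.03,"jaw": 1},
    {"rx": -0.005,"ry": -0.4,"rz": 0.005,"x": -0.21,"y": -0.01,"z": 0.035,"jaw": 1},
    {"rx": -0.005,"ry": -0.45,"rz": 0.005,"x": -0.24,"y": -0.01,"z": 0.04,"jaw": 1}
  ]
}}

```text
clock: 5.93
tool_pos: [587.0, -41.4, 170.1]
orientation: [[0.552, -0.001, 0.834], [-0.834, -0.001, 0.552], [-0.0, -1.0, -0.001]]
wrist_force: [-0.1, 0.8, -0.7]
gripper_width: 0.538
```

```bash
python3 - <<'E'
from h import *
go(570,224.3,170,-0.9)
E
```

```text
t 5.93 pos [587.  -41.4 170.1] F [-0.1  0.8 -0.7] w 0.538 j [-0.2   0.42 -0.15  1.   -0.    2.36]
shift [-0.231  -0.      0.1324] turn [ 0.0018 -0.11   -0.0004] yaw -0.986
```

Call:
{"api": "play_rows", "payload": {
  "commands": [
    {"rx": 0,"ry": -0.03,"rz": 0,"x": -0.035,"y": 0,"z": 0.02,"jaw": 1},
    {"rx": 0,"ry": -0.06,"rz": 0,"x": -0.07,"y": 0,"z": 0.04,"jaw": 1},
    {"rx": 0,"ry": -0.09,"rz": 0,"x": -0.105,"y": 0,"z": 0.06,"jaw": 1},
    {"rx": 0,"ry": -0.11,"rz": 0,"x": -0.14,"y": 0,"z": 0.08,"jaw": 1},
    {"rx": 0,"ry": -0.11,"rz": 0,"x": -0.175,"y": 0,"z": 0.1,"jaw": 1},
    {"rx": 0,"ry": -0.11,"rz": 0,"x": -0.205,"y": 0,"z": 0.117,"jaw": 1},
    {"rx": 0,"ry": -0.11,"rz": 0,"x": -0.225,"y": 0,"z": 0.129,"jaw": 1},
    {"rx": 0,"ry": -0.11,"rz": 0,"x": -0.231,"y": 0,"z": 0.132,"jaw": 1}
  ]
}}

```text
clock: 6.6
tool_pos: [567.7, 227.7, 168.1]
orientation: [[0.625, -0.004, 0.78], [-0.78, -0.0, 0.625], [-0.003, -1.0, -0.003]]
wrist_force: [-0.6, -0.4, -1.2]
gripper_width: 0.542
```

```bash
cat > look.py <<'E'
import sys
from h import *
n=sys.argv[1]
go(570,224.3,150,-0.9)
a,d=grab_frame("side");b,e=grab_frame("top");np.savez(f"L{n}.npz",s=a,sd=d,t=b,td=e)
A=cv2.resize(a[80:240,180:340],(400,400),interpolation=2);B=cv2.resize(b[180:340,100:260],(400,400),interpolation=2)
cv2.imwrite(f"pics/L{n}.png",np.hstack([A,B])[...,::-1])
for nm,im,dd in(("side",a,d),("top",b,e)):
    P=cloud(nm,dd);h=cv2.cvtColor(im,cv2.COLOR_RGB2HSV);m=(cv2.inRange(h,(18,120,40),(35,255,255))>0)&(dd>0)&(P[...,1]>120)&(P[...,2]>50)
    q=P[m]
    if len(q)>10: print(nm,len(q),"min",q.min(0).round(1),"max",q.max(0).round(1),"z2,98",np.percentile(q[:,2],[2,98]).round(1))
    if nm=="side":
        for z0 in(0,):
            # fit circle to side-wall points (axis vertical, r=24)
            w=q[(q[:,2]<np.percentile(q[:,2],80))]
            from scipy.optimize import least_squares
            r=least_squares(lambda c:np.hypot(w[:,0]-c[0],w[:,1]-c[1])-24,[570,224],loss="soft_l1"); print("drum axis (side)",r.x.round(1))
E
python3 look.py 1
```

```text
t 6.6 pos [567.7 227.7 168.1] F [-0.6 -0.4 -1.2] w 0.542 j [ 0.26  0.47 -0.08  1.03  0.    2.73]
shift [ 0.0042  0.018  -0.0003] turn [ 0.0044  0.006  -0.0034] yaw -0.895
side 474 min [542.9 200.  189.5] max [578.4 252.6 240.9] z2,98 [191.4 228.9]
drum axis (side) [567.1 227.3]
top 270 min [545.  192.1 191.4] max [574.7 235.8 327.8] z2,98 [195.1 325.2]
```

View pics/L1.png

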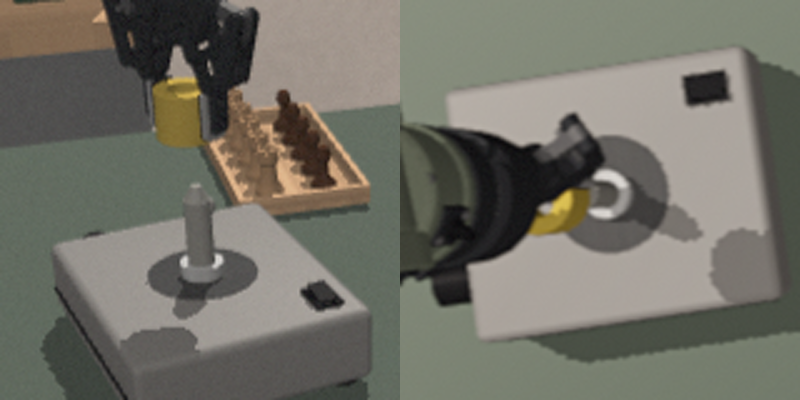

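```bash
python3 - <<'E'
from h import *
from scipy.optimize import least_squares
for f,k in(("side0.npz","d"),("s2.npz","d"),("s4.npz","d"),("s5.npz","d"),("L1.npz","sd")):
    P=cloud("side",np.load(f)[k])[150:205,235:290].reshape(-1,3)
    out=[]
    for r,a,b in((11,96,125),(18,72,80)):
        w=P[(P[:,2]>a)&(P[:,2]<b)&(np.hypot(P[:,0]-570,P[:,1]-224)<22)]
        s=least_squares(lambda c:np.hypot(w[:,0]-c[0],w[:,1]-c[1])-r,[570,224],loss="soft_l1",f_scale=2); out+=[len(w),s.x.round(1)]
    print(out)
go(570,223.3,162,-0.9)
E
```

```text
[143, array([569.6, 226.4]), 76, array([569.4, 226.6])]
[137, array([569.3, 226.5]), 80, array([569.7, 226.4])]
[142, array([569.3, 226.2]), 72, array([569.4, 226.7])]
[139, array([569.3, 226.2]), 78, array([569.9, 227. ])]
[140, array([569.5, 226.6]), 79, array([569.2, 226.7])]
t 6.7 pos [568.2 225.  168.3] F [ 0.5 -0.  -0.9] w 0.539 j [ 0.26  0.47 -0.08  1.03 -0.    2.72]
shift [0.0024 0.0063 0.0003] turn [ 0.0053  0.0034 -0.0016] yaw -0.897
```

Call:
{"api": "play_rows", "payload": {
  "commands": [
    {"rx": 0,"ry": 0,"rz": 0,"x": 0.002,"y": 0.008,"z": 0.001,"jaw": 1},
    {"rx": 0,"ry": 0,"rz": 0,"x": 0.002,"y": 0.016,"z": 0.001,"jaw": 1},
    {"rx": 0,"ry": 0,"rz": 0,"x": 0.002,"y": 0.024,"z": 0.001,"jaw": 1},
    {"rx": 0,"ry": 0,"rz": 0,"x": 0.002,"y": 0.03,"z": 0.001,"jaw": 1},
    {"rx": 0,"ry": 0,"rz": 0,"x": 0.002,"y": 0.034,"z": 0.001,"jaw": 1},
    {"rx": 0,"ry": 0,"rz": 0,"x": 0.002,"y": 0.034,"z": 0.001,"jaw": 1},
    {"rx": 0,"ry": 0,"rz": 0,"x": 0.002,"y": 0.034,"z": 0.001,"jaw": 1},
    {"rx": 0,"ry": 0,"rz": 0,"x": 0.002,"y": 0.034,"z": 0.001,"jaw": 1}
  ]
}}

```text
clock: 7.37
tool_pos: [570.5, 223.9, 134.7]
orientation: [[0.623, -0.003, 0.782], [-0.782, -0.001, 0.623], [-0.001, -1.0, -0.004]]
wrist_force: [-0.6, -0.2, -0.7]
gripper_width: 0.542
```

```bash
python3 look.py 2
```

```text
t 7.37 pos [570.5 223.9 134.7] F [-0.6 -0.2 -0.7] w 0.542 j [ 0.25  0.5  -0.12  0.95 -0.    2.72]
shift [-0.0006 -0.0153 -0.0002] turn [ 0.0045  0.003  -0.0013] yaw -0.898
side 459 min [545.6 196.5 155.6] max [581.  251.1 210.6] z2,98 [158.5 195.4]
drum axis (side) [570.1 223.3]
top 241 min [546.8 189.7 105.8] max [576.5 231.  295. ] z2,98 [159.9 290.6]
```

View pics/L2.png

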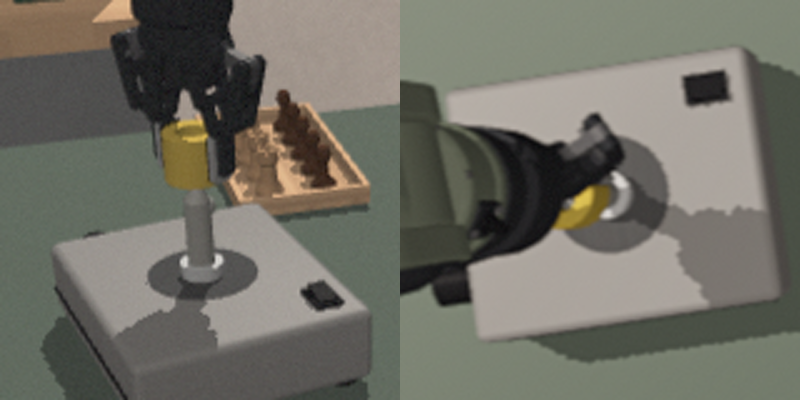

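```bash
python3 - <<'E'
from h import *
K,R,t=cam("side"); print("R0",R[0].round(3))
F=np.load("L2.npz");im=F["s"];h=cv2.cvtColor(im,cv2.COLOR_RGB2HSV)
def proj(p): w=K@(R@np.array(p,float)+t);return w[:2]/w[2]
m=cv2.inRange(h,(18,120,40),(35,255,255))>0
for v in range(136,154,4):
    u=np.where(m[v,230:290])[0]+230; print("drum row",v,u.min(),u.max())
for c in((570.5,223.9),):
    for z in(160,175,190):
        q=np.array([*c,z],float); s=R[0]*[1,1,0]; s/=np.linalg.norm(s); print("pred L/R",z,proj(q-24*s).round(1),proj(q+24*s).round(1))
S=np.load("side0.npz")["im"].astype(float).mean(-1)
for v in(166,169,172,175,178,181): print("spin",v,S[v,246:276].round(0).astype(int))
for c in((570,224.3),(569.5,226.4),(570,222.8)):
    for z in(100,115,125):
        q=np.array([*c,z],float); print("pred spindle",c,z,proj(q-11*s).round(1),proj(q+11*s).round(1))
E
```

```text
R0 [ 0.961 -0.276 -0.011]
drum row 136 245 261
drum row 140 245 262
drum row 144 246 262
drum row 148 246 262
drum row 152 247 263
pred L/R 160 [245.8 148.7] [270.  148.4]
pred L/R 175 [245.1 141.5] [269.5 141.3]
pred L/R 190 [244.4 134.2] [269. 134.]
spin 166 [ 97  95  97  95  95 103 103  94  91  89  93  92  94  90  89  85  80  72
  99 139 143 144 143 144 142 145 144 146 146 145]
spin 169 [142 143 143 142 143 142 145 143  98  93  91  94  92  92  90  84  81  75
  86 139 143 145 145 143 146 144 143 144 144 145]
spin 172 [145 145 145 142 145 141 143 142 106  92  91  95  91  95  91  86  82  77
  72 135 142 146 145 145 147 144 145 145 146 145]
spin 175 [143 145 142 144 144 145 146 144 115  91  91  92  92  92  90  93  82  80
  72 118 141 145 146 146 147 147 144 146 146 147]
spin 178 [145 147 143 147 145 143 145 144 130  94  93  92  91  93  91  91  86  82
  75  96 134 142 142 141 147 147 148 147 148 146]
spin 181 [144 139 127 105 106  80  77  87  97  92  93  93  91  95  94  86  86  82
  75  96 130 125 105  83  79  77  80  79  79  89]
pred spindle (570, 224.3) 100 [254.6 176.1] [265.3 175.9]
pred spindle (570, 224.3) 115 [254.  169.3] [264.8 169.2]
pred spindle (570, 224.3) 125 [253.6 164.8] [264.4 164.7]
pred spindle (569.5, 226.4) 100 [254.1 175.7] [264.9 175.5]
pred spindle (569.5, 226.4) 115 [253.5 169. ] [264.3 168.8]
pred spindle (569.5, 226.4) 125 [253.1 164.4] [264.  164.3]
pred spindle (570, 222.8) 100 [254.7 176.4] [265.4 176.3]
pred spindle (570, 222.8) 115 [254.1 169.6] [264.9 169.5]
pred spindle (570, 222.8) 125 [253.7 165.1] [264.6 165. ]
```

```bash
python3 -c "
from h import *
go(569.3,225,118)"
```

```text
t 7.47 pos [570.6 224.1 134.9] F [ 1.  -0.9 -0.4] w 0.539 j [ 0.25  0.5  -0.12  0.95 -0.    2.72]
shift [-0.0015  0.0169 -0.0004] turn [ 0.004   0.     -0.0011] yaw -0.897
```

Call:
{"api": "play_rows", "payload": {
  "commands": [
    {"rx": 0.004,"ry": 0,"rz": 0,"x": -0.0015,"y": 0.002,"z": 0,"jaw": 1},
    {"rx": 0.004,"ry": 0,"rz": 0,"x": -0.0015,"y": 0.005,"z": 0,"jaw": 1},
    {"rx": 0.004,"ry": 0,"rz": 0,"x": -0.0015,"y": 0.008,"z": 0,"jaw": 1},
    {"rx": 0.004,"ry": 0,"rz": 0,"x": -0.0015,"y": 0.011,"z": 0,"jaw": 1},
    {"rx": 0.004,"ry": 0,"rz": 0,"x": -0.0015,"y": 0.014,"z": 0,"jaw": 1},
    {"rx": 0.004,"ry": 0,"rz": 0,"x": -0.0015,"y": 0.016,"z": 0,"jaw": 1},
    {"rx": 0.004,"ry": 0,"rz": 0,"x": -0.0015,"y": 0.017,"z": 0,"jaw": 1},
    {"rx": 0.004,"ry": 0,"rz": 0,"x": -0.0015,"y": 0.017,"z": 0,"jaw": 1}
  ]
}}

```text
clock: 8.13
tool_pos: [569.4, 225.2, 117.5]
orientation: [[0.624, -0.001, 0.782], [-0.782, 0.0, 0.624], [-0.001, -1.0, -0.001]]
wrist_force: [0.2, 0.5, -0.6]
gripper_width: 0.538
```

```bash
python3 look.py 3
```

```text
t 8.13 pos [569.4 225.2 117.5] F [ 0.2  0.5 -0.6] w 0.538 j [ 0.26  0.51 -0.15  0.91  0.    2.72]
shift [ 0.0011 -0.0325 -0.0001] turn [ 0.0008  0.0033 -0.0014] yaw -0.897
side 447 min [544.4 196.4 138.1] max [579.1 251.4 192.3] z2,98 [141.5 178.6]
drum axis (side) [568.8 224.6]
top 225 min [546.3 191.2  73.8] max [576.5 254.2 277.4] z2,98 [142.7 274. ]
```

View pics/L3.png

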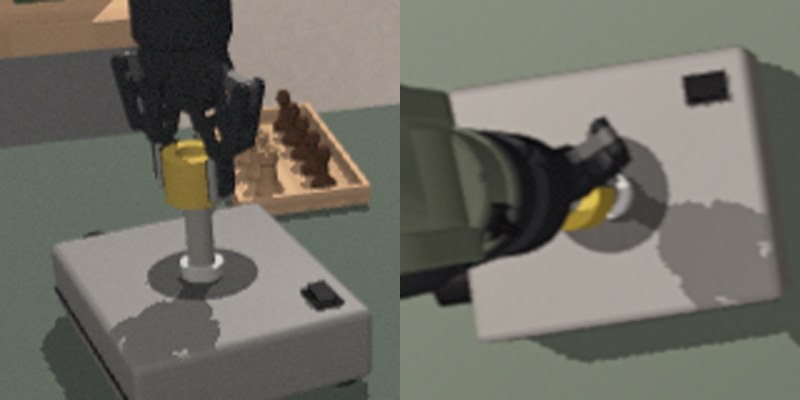

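Underside is at z≈139 with the spindle tip (149) inside the bore and no side force. Now on to the ball.

Call:
{"api": "play_rows", "payload": {
  "commands": [
    {"rx": 0,"ry": 0,"rz": 0,"x": 0,"y": 0.0015,"z": 0,"jaw": 1},
    {"rx": 0,"ry": 0,"rz": 0,"x": 0,"y": 0.003,"z": 0,"jaw": 1},
    {"rx": 0,"ry": 0,"rz": 0,"x": 0,"y": 0.0045,"z": 0,"jaw": 1},
    {"rx": 0,"ry": 0,"rz": 0,"x": 0,"y": 0.006,"z": 0,"jaw": 1},
    {"rx": 0,"ry": 0,"rz": 0,"x": 0,"y": 0.0075,"z": 0,"jaw": 1},
    {"rx": 0,"ry": 0,"rz": 0,"x": 0,"y": 0.009,"z": 0,"jaw": 1},
    {"rx": 0,"ry": 0,"rz": 0,"x": 0,"y": 0.0105,"z": 0,"jaw": 1},
    {"rx": 0,"ry": 0,"rz": 0,"x": 0,"y": 0.012,"z": 0,"jaw": 1}
  ],
  "squeeze": 80
}}

```text
clock: 8.9
tool_pos: [572.2, 226.2, 106.8]
orientation: [[0.624, 0.004, 0.782], [-0.782, 0.003, 0.624], [0.001, -1.0, 0.005]]
wrist_force: [6.7, 2.9, 1.2]
gripper_width: 0.539
```

```bash
python3 look.py 4
```

```text
t 8.9 pos [572.2 226.2 106.8] F [6.7 2.9 1.2] w 0.539 j [ 0.26  0.52 -0.16  0.88  0.    2.72]
shift [ 0.0001 -0.0432 -0.0027] turn [-0.0065  0.0034  0.001 ] yaw -0.897
side 445 min [546.8 197.8 128.2] max [582.3 251.3 184.3] z2,98 [130.4 167.9]
drum axis (side) [571.5 225.7]
top 210 min [547.7 191.4 131.3] max [578.2 233.4 265. ] z2,98 [134.9 262.5]
```

Call:
{"api": "play_rows", "payload": {
  "commands": [
    {"rx": 0,"ry": 0,"rz": 0,"x": 0,"y": 0.0025,"z": 0,"jaw": 1},
    {"rx": 0,"ry": 0,"rz": 0,"x": 0,"y": 0.005,"z": 0,"jaw": 1},
    {"rx": 0,"ry": 0,"rz": 0,"x": 0,"y": 0.0075,"z": 0,"jaw": 1},
    {"rx": 0,"ry": 0,"rz": 0,"x": 0,"y": 0.01,"z": 0,"jaw": 1},
    {"rx": 0,"ry": 0,"rz": 0,"x": 0,"y": 0.0125,"z": 0,"jaw": 1},
    {"rx": 0,"ry": 0,"rz": 0,"x": 0,"y": 0.015,"z": 0,"jaw": 1},
    {"rx": 0,"ry": 0,"rz": 0,"x": 0,"y": 0.0175,"z": 0,"jaw": 1},
    {"rx": 0,"ry": 0,"rz": 0,"x": 0,"y": 0.02,"z": 0,"jaw": 1}
  ]
}}

```text
clock: 9.67
tool_pos: [572.5, 226.4, 86.1]
orientation: [[0.624, 0.005, 0.782], [-0.782, 0.003, 0.624], [0.001, -1.0, 0.005]]
wrist_force: [3.9, 3.2, 2.3]
gripper_width: 0.534
```

```bash
python3 look.py 5
```

```text
t 9.67 pos [572.5 226.4  86.1] F [3.9 3.2 2.3] w 0.534 j [ 0.26  0.54 -0.19  0.84  0.    2.72]
shift [ 0.0002 -0.064  -0.0029] turn [-0.0068  0.0035  0.0007] yaw -0.897
side 398 min [547.6 198.1 106.6] max [581.5 250.2 161.9] z2,98 [109.5 147. ]
drum axis (side) [571.4 226.4]
top 196 min [549.  191.4  70.6] max [578.5 226.  247.5] z2,98 [113.3 243.2]
```

View pics/L5.png

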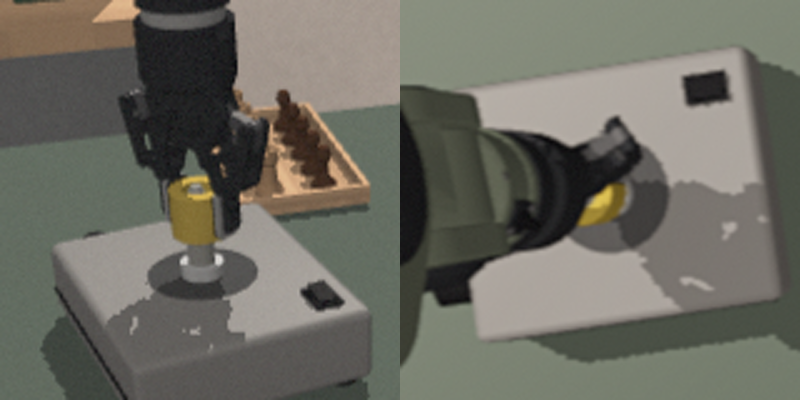

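The spindle tip shows inside the bore at (196,187) in the crop, past the ball. Underside is at about z 107. On down.

Call:
{"api": "play_rows", "payload": {
  "commands": [
    {"rx": 0,"ry": 0,"rz": 0,"x": 0,"y": 0.0025,"z": 0,"jaw": 1},
    {"rx": 0,"ry": 0,"rz": 0,"x": 0,"y": 0.005,"z": 0,"jaw": 1},
    {"rx": 0,"ry": 0,"rz": 0,"x": 0,"y": 0.0075,"z": 0,"jaw": 1},
    {"rx": 0,"ry": 0,"rz": 0,"x": 0,"y": 0.01,"z": 0,"jaw": 1},
    {"rx": 0,"ry": 0,"rz": 0,"x": 0,"y": 0.0125,"z": 0,"jaw": 1},
    {"rx": 0,"ry": 0,"rz": 0,"x": 0,"y": 0.015,"z": 0,"jaw": 1},
    {"rx": 0,"ry": 0,"rz": 0,"x": 0,"y": 0.0175,"z": 0,"jaw": 1},
    {"rx": 0,"ry": 0,"rz": 0,"x": 0,"y": 0.02,"z": 0,"jaw": 1}
  ]
}}

```text
clock: 10.43
tool_pos: [571.9, 225.7, 64.5]
orientation: [[0.624, 0.003, 0.782], [-0.782, 0.001, 0.624], [0.001, -1.0, 0.003]]
wrist_force: [1.3, 0.1, 0.4]
gripper_width: 0.537
```

```bash
python3 look.py 6
```

```text
t 10.43 pos [571.9 225.7  64.5] F [1.3 0.1 0.4] w 0.537 j [ 0.26  0.56 -0.21  0.8   0.    2.72]
shift [-0.     -0.0855 -0.0021] turn [-0.0039  0.0031  0.0012] yaw -0.898
side 347 min [546.8 196.4  86.2] max [580.2 249.1 132.5] z2,98 [ 88.1 125.4]
drum axis (side) [570.6 225.7]
top 199 min [545.4 192.4  69.1] max [576.8 230.1 222. ] z2,98 [ 70.2 217.5]
```

Call:
{"api": "play_rows", "payload": {
  "commands": [
    {"rx": 0,"ry": 0,"rz": 0,"x": 0,"y": 0.001,"z": 0,"jaw": 1},
    {"rx": 0,"ry": 0,"rz": 0,"x": 0,"y": 0.002,"z": 0,"jaw": 1},
    {"rx": 0,"ry": 0,"rz": 0,"x": 0,"y": 0.003,"z": 0,"jaw": 1},
    {"rx": 0,"ry": 0,"rz": 0,"x": 0,"y": 0.0035,"z": 0,"jaw": 1},
    {"rx": 0,"ry": 0,"rz": 0,"x": 0,"y": 0.004,"z": 0,"jaw": 1},
    {"rx": 0,"ry": 0,"rz": 0,"x": 0,"y": 0.0045,"z": 0,"jaw": 1},
    {"rx": 0,"ry": 0,"rz": 0,"x": 0,"y": 0.005,"z": 0,"jaw": 1},
    {"rx": 0,"ry": 0,"rz": 0,"x": 0,"y": 0.005,"z": 0,"jaw": 1}
  ]
}}

```text
clock: 11.2
tool_pos: [569.7, 225.3, 60.6]
orientation: [[0.624, -0.0, 0.782], [-0.782, 0.0, 0.624], [-0.001, -1.0, 0.0]]
wrist_force: [-4.4, 0.6, 14.8]
gripper_width: 0.538
```

```bash
python3 look.py 7
```

```text
t 11.2 pos [569.7 225.3  60.6] F [-4.4  0.6 14.8] w 0.538 j [ 0.26  0.57 -0.21  0.79  0.    2.72]
shift [ 0.001  -0.0894 -0.0004] turn [-0.      0.0034 -0.0007] yaw -0.897
side 352 min [544.7 195.5  82.2] max [577.5 246.9 128. ] z2,98 [ 84.5 121.7]
drum axis (side) [568.5 225.4]
top 189 min [545.5 191.2  69. ] max [575.  226.2 221.8] z2,98 [ 72.5 219.2]
```

View pics/L7.png

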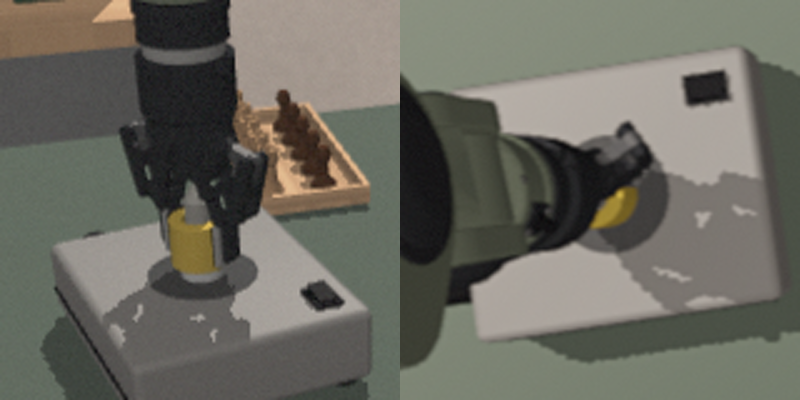

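Reported z is 60.6, as predicted for home, with 15 N upward. x also snapped back 2.2 mm, as expected when the ball clicks out. A small extra press, then release.

Call:
{"api": "play_rows", "payload": {
  "commands": [
    {"rx": 0,"ry": 0,"rz": 0,"x": 0,"y": 0.001,"z": 0,"jaw": 1},
    {"rx": 0,"ry": 0,"rz": 0,"x": 0,"y": 0.001,"z": 0,"jaw": 1},
    {"rx": 0,"ry": 0,"rz": 0,"x": 0,"y": 0.001,"z": 0,"jaw": 1},
    {"rx": 0,"ry": 0,"rz": 0,"x": 0,"y": 0.001,"z": 0,"jaw": 0},
    {"rx": 0,"ry": 0,"rz": 0,"x": 0,"y": 0.0005,"z": 0,"jaw": 0},
    {"rx": 0,"ry": 0,"rz": 0,"x": 0,"y": 0,"z": 0,"jaw": 0},
    {"rx": 0,"ry": 0,"rz": 0,"x": 0,"y": 0,"z": 0,"jaw": 0},
    {"rx": 0,"ry": 0,"rz": 0,"x": 0,"y": 0,"z": 0,"jaw": 0}
  ]
}}

```text
clock: 11.97
tool_pos: [569.2, 225.1, 60.2]
orientation: [[0.624, -0.001, 0.782], [-0.782, -0.0, 0.624], [-0.001, -1.0, -0.001]]
wrist_force: [0.6, 0.6, -0.3]
gripper_width: 1.0
```

```bash
python3 look.py 8
```

```text
t 11.97 pos [569.2 225.1  60.2] F [ 0.6  0.6 -0.3] w 1.0 j [ 0.26  0.57 -0.21  0.79  0.    2.72]
shift [ 0.001  -0.0898  0.    ] turn [ 0.0013  0.0033 -0.001 ] yaw -0.897
side 474 min [544.5 197.2  81.1] max [591.7 247.3 127.5] z2,98 [ 84.5 121.4]
drum axis (side) [568.4 225.5]
top 221 min [545.6 191.1  67.7] max [583.8 225.5 219.6] z2,98 [ 71.9 215.3]
```

View pics/L8.png

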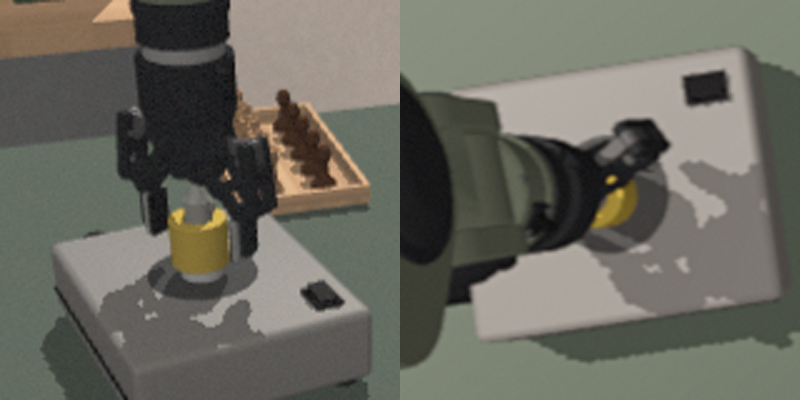

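Open and seated. Retreating straight up.

Call:
{"api": "play_rows", "payload": {
  "commands": [
    {"rx": 0,"ry": 0,"rz": 0,"x": 0,"y": -0.01,"z": 0,"jaw": 0},
    {"rx": 0,"ry": 0,"rz": 0,"x": 0,"y": -0.03,"z": 0,"jaw": 0},
    {"rx": 0,"ry": 0,"rz": 0,"x": 0,"y": -0.06,"z": 0,"jaw": 0},
    {"rx": 0,"ry": 0,"rz": 0,"x": 0,"y": -0.09,"z": 0,"jaw": 0},
    {"rx": 0,"ry": 0,"rz": 0,"x": 0,"y": -0.12,"z": 0,"jaw": 0},
    {"rx": 0,"ry": 0,"rz": 0,"x": 0,"y": -0.145,"z": 0,"jaw": 0},
    {"rx": 0,"ry": 0,"rz": 0,"x": 0,"y": -0.16,"z": 0,"jaw": 0},
    {"rx": 0,"ry": 0,"rz": 0,"x": 0,"y": -0.16,"z": 0,"jaw": 0}
  ]
}}

```text
clock: 12.73
tool_pos: [571.9, 225.7, 225.5]
orientation: [[0.624, 0.007, 0.782], [-0.782, 0.002, 0.624], [0.002, -1.0, 0.006]]
wrist_force: [1.1, 0.6, -0.1]
gripper_width: 1.0
```

Call:
{"api": "play_rows", "payload": {
  "commands": [
    {"rx": 0,"ry": 0,"rz": 0,"x": 0.03,"y": 0,"z": -0.02,"jaw": 0},
    {"rx": 0,"ry": 0,"rz": 0,"x": 0.06,"y": 0,"z": -0.04,"jaw": 0},
    {"rx": 0,"ry": 0,"rz": 0,"x": 0.09,"y": 0,"z": -0.06,"jaw": 0},
    {"rx": 0,"ry": 0,"rz": 0,"x": 0.12,"y": 0,"z": -0.09,"jaw": 0},
    {"rx": 0,"ry": 0,"rz": 0,"x": 0.14,"y": 0,"z": -0.11,"jaw": 0},
    {"rx": 0,"ry": 0,"rz": 0,"x": 0.15,"y": 0,"z": -0.12,"jaw": 0},
    {"rx": 0,"ry": 0,"rz": 0,"x": 0.15,"y": 0,"z": -0.12,"jaw": 0},
    {"rx": 0,"ry": 0,"rz": 0,"x": 0.15,"y": 0,"z": -0.12,"jaw": 0}
  ]
}}

```text
clock: 13.4
tool_pos: [571.4, 33.6, 224.8]
orientation: [[0.623, 0.006, 0.782], [-0.782, 0.003, 0.623], [0.001, -1.0, 0.007]]
wrist_force: [-0.0, 0.9, -0.3]
gripper_width: 0.996
```

```bash
python3 look.py 9; python3 - <<'E'
import numpy as np,cv2
F=np.load("L9.npz"); a=F["s"]
cv2.imwrite("pics/fin.png",np.hstack([cv2.resize(a[140:210,225:295],(500,500),interpolation=2),cv2.resize(a,(300,500))])[...,::-1])
E
```

```text
t 13.4 pos [571.4  33.6 224.8] F [-0.   0.9 -0.3] w 0.996 j [-0.07  0.35 -0.11  1.1   0.    2.4 ]
shift [-0.1502  0.0753  0.1171] turn [-0.0083  0.0018  0.0018] yaw -0.899
side 474 min [545.1 196.7  81.6] max [591.  242.2 126.8] z2,98 [ 83.8 121.6]
drum axis (side) [568.4 225.7]
```

View pics/fin.png

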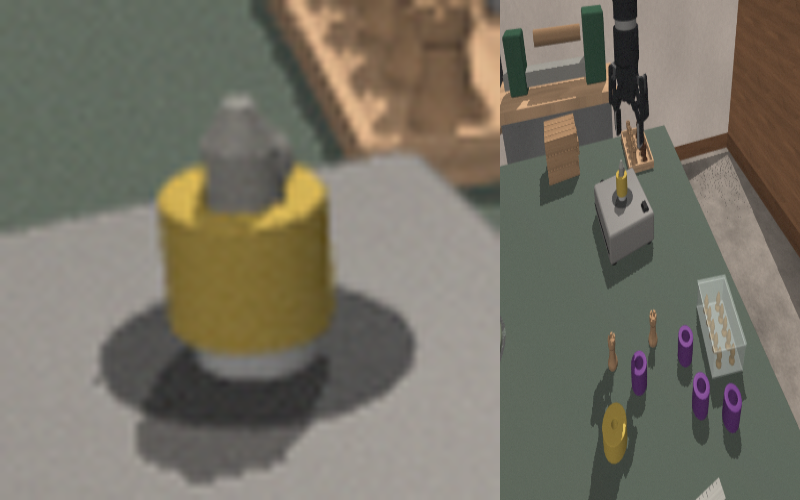

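View pics/L9.png

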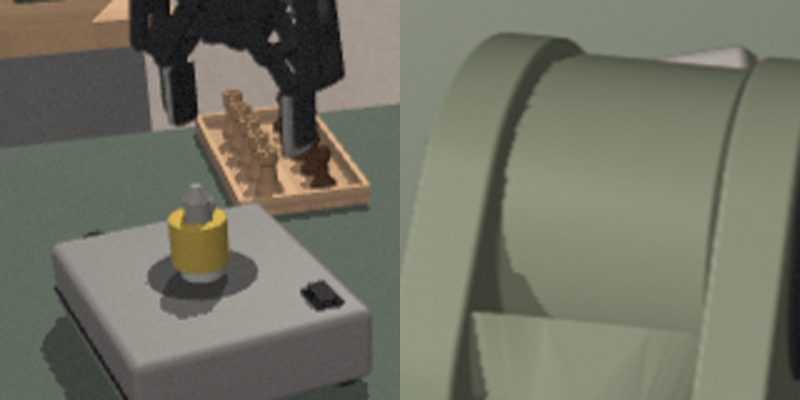

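The final crop shows the drum flat on the shoulder. The ball stands out above its rim at crop (285,157), and the wall runs from z≈82 to 122. The wide drum and rooks are where they were.

```bash
python3 -c "
from h import *
o=get_obs();print(o['clock'],abs(o['qvel']).max());print(close_job())"
```

```text
13.5 0.01364414439433097
the job is handed in; nothing more can be done
None
```

I put the slim yellow drum on the spindle, pressed it past the ball until it seated on the shoulder, then let go and backed the arm away. The job was handed in at 13.5 s.

**Last checks:**
- **Seated:** the drum runs from about z 82 to 122 mm, which matches sitting home on the shoulder. At the bottom the wrist felt 15 N upward, at exactly the predicted height.
- **Clicked:** the drum shifted back sideways by 2.2 mm near the bottom, and the ball shows standing out above the top rim in the last picture.
- **Surroundings:** the wide drum, rooks and purple rings look unmoved, and the gripper is open and touching nothing.

**What disagreed:**
- **Fingertip height:** with the gripper open, the cameras showed the fingertips about 40 mm higher than the reported tool position implied. I trusted the cameras and worked from relative heights, which held throughout.
- **Spindle position:** the two cameras differed by 2 to 4 mm across the table, within what the tapered tip could guide in.
- **Top camera at the end:** the arm blocked its view, so the final check rests on the side camera.

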